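# Unlatch and open the colour case by its pop-out T-handle

## Robot

A 6-joint arm with a two-finger parallel gripper is mounted at the origin on a cart in front of the work surface, level with it; the furniture and walls round the work are solid. World frame = base frame: x ahead of the robot, y to its left, z up, the work surface at z = 0. Lengths are in m, angles in rad, forces in N, time in s.
With the tool pointing down it reaches from about 0.35 to 0.975 m from the base axis. Payload 4.9 kg.
Tool frame: the origin (TCP) lies on the mounting face of the last link; the fingertips stand 173 mm ahead of it and the grasp point (between the pads) lies 155 mm ahead of it; z points along the fingers, y is the direction in which the jaws open and shut (so a half turn about z gives the same grasp; the last joint's range is limited). The gripper opens to 85 mm and grips with 20 to 120 N. Pads are 22 mm wide; open, the fingers measure 114 mm over their backs; the gripper's body (76 mm by 85 mm) begins 54 mm behind the grasp point. The pads swing forward as they close: fully open they stand 13 mm farther back than shut.
Start: joints at [1.095, 0.053, 1.613, -0, 1.476, -0.119], TCP at [0.218, 0.586, 0.405] pointing down, gripper open.
Joint ranges: [-3.01, 3.01], [-1.01, 2.22], [0.06, 2.58], [-1.02, 4.17], [0.09, 2.62], [-3.14, 3.14]. Speed limits (rad/s): [2.57, 2.57, 3.14, 3.14, 3.14, 3.14].

## Interface

Orientations are given as a unit quaternion [w, x, y, z].
In Python, from plant import manip gives the robot as it stands.
- The arm moves only by the tool play_rows, never from a script. Its argument "increments" is a list of rows, each an object with "offset": the shift along the tool's x, y, z in mm, a list of three; "twist": the turn about the tool's z in rad; "grip": the opening, from 0 (shut) to 1 (fully open). In form: [{"offset": [dx, dy, dz], "twist": twist, "grip": grip}, ...]. A call has 1 to 5 rows; each row is the pose to reach, as a shift and turn from the pose commanded when the call began, along the tool's axes at that moment; what a row does not reach only later rows make up. A row lasts 1/12 s, in which the tool goes at most 41.7 mm and 7.16 degrees, less where a joint would pass 70% of its speed; a pose out of reach is approached as far as the arm can. A call with a gripper value outside its range is refused whole. The fingers move at their own pace and stop on an object; the grip force is fixed at half the most. Time passes only in rows, so rows that repeat a pose let the fingers close. It gives the time, the measured TCP pose, the force and the opening at its end, in the units of the state.
- manip.state(): the state, without advancing time (a new reading comes with each control period).
- manip.grab_frame(name): name is "scene" or "top"; returns the picture (384x512x3 uint8, blue, green, red); there is no depth.
- manip.get_calibration(name): a dict with "fx", "fy", "cx", "cy" (pixels), "T" (4x4, takes a point from camera to world coordinates). Camera axes: x right, y down, z forward; pixel columns grow to the right and rows downward; lengths in m; the calibration is good to about 2 mm. A picture is of the moment at which its call begins. get_calibration takes no time and is no camera call.
- manip.job_done(): hands the job in, once; it reports no verdict.
Trained networks look in the newest picture that a camera, given by its name, has taken for a name from the list of things; names that differ only in an ending like _2 or _b are one class to them, and where a whole thing is asked for, a point or a joint stands for the part that bears it (a point fixed in the world has none). Each returns a list of dicts, best first, with "p" (0 to 1); they miss things now and then, are a little off and sometimes report something else, mostly with a low value. They report only what shows in the picture. A call takes as long as a camera call.
- manip.boxes_of(query, camera): "xyz" ([x, y, z] in m, in the coordinates of the camera as it stood for that picture, good to about 4 mm: the middle of the surface that is visible of it).
- manip.tip_of(query, camera): "xyz" ([x, y, z] in m, in the coordinates of the camera as it stood for that picture, good to about 4 mm: a listed point, or the origin of a listed thing).
The state is a dict: "time": time; "joint_pos": joint angles; "joint_vel": joint speeds; "joint_efforts": joint torques, N m; "tool_pos": TCP position; "tool_rot": TCP orientation; "contact_force": force on the tool from outside, world axes, zero at the start; "ft_torque": the same for the moment, N m; "gripper_width": opening from 0.0 (shut) to 1.0 (fully open).
Only numpy, scipy, OpenCV 4.12 (cv2) and the standard library are available. Lean on these libraries where they do the work, as an engineer would, in place of code of your own. Each camera call takes 0.05 s, during which the arm holds its last target. There are 200 camera calls.

## Task

Open the colour case for glazing: push the red release button in its lid until the black T-handle pops up, turn the handle a quarter turn anticlockwise to its stop so that the latch lets go, then lift the lid slowly by the handle until it stands open by itself at 35 degrees or more, and let go. The lock is a light one: never push the button with more than 18 N, and feel your way with the handle, so that while you take and turn it, it is not pushed or pulled sideways with more than 8 N. Leave the cup, the timer and the clay fish beside the case where they are.

Things in the scene. Friction and masses are not known exactly. Their poses are not given: they have to be found in the camera images.
- case: Grey-green metal case, 250x320 mm, lid 262x332. Origin: centre of its underside; x from front (robot side) to hinges, y to its left. Nominal: handle axis x=-58 y=0 mm, red button x=-58 y=+80, lock plate's top z=166.5, hinge line along y at x=132 z=140.5. The lid frame carrying all these is hand-fitted: up to 7 mm off in x and y, 5 mm in z, 0.03 rad in yaw from these figures.
- button (a joint): Red round release button, 24 mm across, its top 6.5 mm above the steel lock plate (plate 60x166x2 mm on the lid). 0 m = out, 0.004 = fully in. Its spring takes 1.6 N to start and 8 N fully in; the handle is let go at about 3.3 mm (7.5 N). It springs back.
- t_handle (a joint): Black T-handle bar 84 mm long, 16 wide, 14 high, lying along the case's y in its slot in the lock plate while latched. 0 m = sunk, its top 1 mm above the plate; 0.028 = sprung out, its underside 15 mm and its top 29 mm above the plate. A weak spring (3 N) lifts it and holds it out.
- spindle (a joint): Turn of the T-handle's spindle in rad: 0 = latched (bar along the case's y), grows anticlockwise seen from above; it turns only with the handle out. The cam under the lid presses on its strike: about 0.2 N m to turn. It clears at about 1.15 rad, when the gasket lifts the lid 3 mm; stop at 1.62 (bar along the case's x). It stays where left.
- bush_x (a joint): Sideways give of the handle's spindle in its nylon bush, along the lid's x (front to hinges), in m: 0 = unloaded, 1 mm for 10 N of side load. Up to 0.3 mm comes from the cam's drag while turning.
- bush_y (a joint): The same give of the spindle along the lid's y (to the case's left), in m: 0 = unloaded, 1 mm for 10 N of side load.
- lid (a joint): Opening angle of the lid in rad: 0 = shut, grows as its front rises about the hinges at the back; about 0.012 when unlatched, stop at 1.25. Stiff friction hinges hold it at any angle; lifting by the handle, 190 mm from the hinge line, takes about 10 N.
- cup: Biscuit-fired clay cup with a blue band, 67 mm across, 61 mm high, loose on the table beside the case. Origin: centre of its underside. Leave alone.
- timer: Green and cream wind-up timer, 63 mm across, 43 mm high, loose on the table beside the case. Origin: centre of its underside. Leave alone.
- fish: Flat blue clay fish, 82x86x7 mm, loose on the table to the right of the case. Origin: centre of its underside. Leave alone.

How it is judged:
By the outcome, as a careful person would: the job done as asked, in the order asked, and still so for the second after the job is handed in, with the robot touching nothing.
It also fails if it takes over 64 s, if anything falls off the work surface, if the arm or the gripper's body presses on something with over 40 N, if the wrist force passes 120 N, or if a joint passes its speed limit or range.

## Working session

There is one attempt and no reset: what is moved stays moved. The work goes in short steps, Python scripts to look and compute and a tool call to move; the robot and the scene stay as the last step left them, time stands still between calls to the robot, and variables do not carry over. Pictures are saved under pics/ and viewed, about 8 in all and at most 12, crops included, and the job is handed in when it is done.

Besides the shell and the picture viewer there is one more tool, called after "Call:" as name(argument=value, ...), one argument or row to a line, values as JSON. play_rows: Moves the arm, as the interface text tells. Its arguments: {"type":"object","properties":{"increments":{"type":"array"}},"required":["increments"]}

```bash
ls; mkdir -p pics
cat > h.py <<'E'
import numpy as np, cv2
from plant import manip
def w(cam,p):
    T=np.array(manip.get_calibration(cam)["T"]); return (T@np.r_[p,1])[:3]
def proj(cam,p):
    c=manip.get_calibration(cam); q=np.linalg.inv(np.array(c["T"]))@np.r_[p,1]
    return c["fx"]*q[0]/q[2]+c["cx"], c["fy"]*q[1]/q[2]+c["cy"]
def ray(cam,u,v,z):
    c=manip.get_calibration(cam); T=np.array(c["T"])
    d=T[:3,:3]@[(u-c["cx"])/c["fx"],(v-c["cy"])/c["fy"],1]; o=T[:3,3]
    return o+d*(z-o[2])/d[2]
E
python3 - <<'E'
from h import *
np.set_printoptions(precision=4,suppress=True)
s=manip.state(); print(s)
for c in ("top","scene"):
    im=manip.grab_frame(c); cv2.imwrite(f"pics/{c}0.png",im)
    k=manip.get_calibration(c); print(c,k["fx"],np.array(k["T"]))
    for q in ("case","button","t_handle","cup","timer","fish"):
        for f in ("boxes_of","tip_of"):
            for r in getattr(manip,f)(q,c)[:2]: print(c,q,f,round(r["p"],2),w(c,r["xyz"]),np.round(proj(c,w(c,r["xyz"]))))
E
```

```text
pics
{'time': 0.0, 'joint_pos': array([ 1.095 ,  0.0534,  1.6143,  0.    ,  1.476 , -0.119 ]), 'joint_vel': array([ 0.0008,  0.0005, -0.0011, -0.0002, -0.0003, -0.0007]), 'joint_efforts': array([ -0.0005, -39.3681, -37.018 ,  -0.0002,   0.0072,  -0.    ]), 'tool_pos': array([0.2182, 0.5854, 0.4034]), 'tool_rot': array([-0.0003,  0.1774,  0.9841, -0.001 ]), 'contact_force': array([ 0.4382,  0.7005, -0.4086]), 'ft_torque': array([ 0.0011,  0.0617, -0.0031]), 'gripper_width': 1.0018512799871968}
top 358.9749607774139 [[-0.0236 -0.9825  0.1846  0.4191]
 [-0.9997  0.021  -0.0161  0.0569]
 [ 0.0119 -0.1849 -0.9827  0.983 ]
 [ 0.      0.      0.      1.    ]]
top button boxes_of 0.38 [0.502  0.1516 0.1743] [209. 226.]Traceback (most recent call last):
  File "<stdin>", line 9, in <module>
ValueError: it knows: case, cup, fish, timer
```

Run:
```python
from h import *
np.set_printoptions(precision=4,suppress=True)
for c in ("top","scene"):
    im=manip.grab_frame(c); cv2.imwrite(f"pics/{c}0.png",im)
    k=manip.get_calibration(c); print(c,k["fx"],np.array(k["T"]))
    for q in ("case","button","t_handle","cup","timer","fish"):
        for f in ("boxes_of","tip_of"):
            try:
                for r in getattr(manip,f)(q,c)[:2]: print(c,q,f,round(r["p"],2),w(c,r["xyz"]),np.round(proj(c,w(c,r["xyz"]))))
            except ValueError as e: pass
a=cv2.imread("pics/top0.png");cv2.imwrite("pics/topc.png",cv2.resize(a[130:330,130:400],None,fx=2.9,fy=2.9,interpolation=cv2.INTER_CUBIC))
```

```text
top 358.9749607774139 [[-0.0236 -0.9825  0.1846  0.4191]
 [-0.9997  0.021  -0.0161  0.0569]
 [ 0.0119 -0.1849 -0.9827  0.983 ]
 [ 0.      0.      0.      1.    ]]
top case boxes_of 0.65 [0.5133 0.0706 0.1684] [245. 220.]
top button boxes_of 0.38 [0.5009 0.1516 0.1768] [209. 226.]
top t_handle boxes_of 0.82 [0.5119 0.069  0.1687] [246. 221.]
top cup boxes_of 0.88 [ 0.585  -0.1579  0.0263] [330. 198.]
top cup tip_of 0.7 [ 0.5801 -0.1521  0.0045] [326. 201.]
top timer boxes_of 0.83 [0.5285 0.2993 0.0263] [160. 223.]
top timer tip_of 0.76 [ 0.5324  0.3049 -0.0014] [161. 222.]
top fish boxes_of 0.83 [ 0.7047 -0.1404  0.0055] [320. 158.]
top fish tip_of 0.57 [ 0.7082 -0.1407 -0.0004] [319. 157.]
scene 483.0808810939052 [[ 0.6366 -0.3273  0.6983 -0.2745]
 [-0.7711 -0.2577  0.5822 -0.6625]
 [-0.0106 -0.9091 -0.4164  0.6502]
 [ 0.      0.      0.      1.    ]]
scene case boxes_of 0.88 [ 0.4724 -0.0075  0.0561] [254. 242.]
scene case tip_of 0.62 [0.5818 0.0802 0.0007] [256. 233.]
scene button boxes_of 0.58 [0.4996 0.1473 0.1723] [213. 178.]
scene t_handle boxes_of 0.63 [0.517  0.0665 0.17  ] [242. 184.]
scene cup boxes_of 0.85 [ 0.5665 -0.1567  0.0423] [328. 251.]
scene cup tip_of 0.73 [ 0.5795 -0.1531  0.0006] [329. 263.]
scene fish boxes_of 0.8 [ 0.7025 -0.1471  0.0062] [353. 240.]
```

View pics/topc.png

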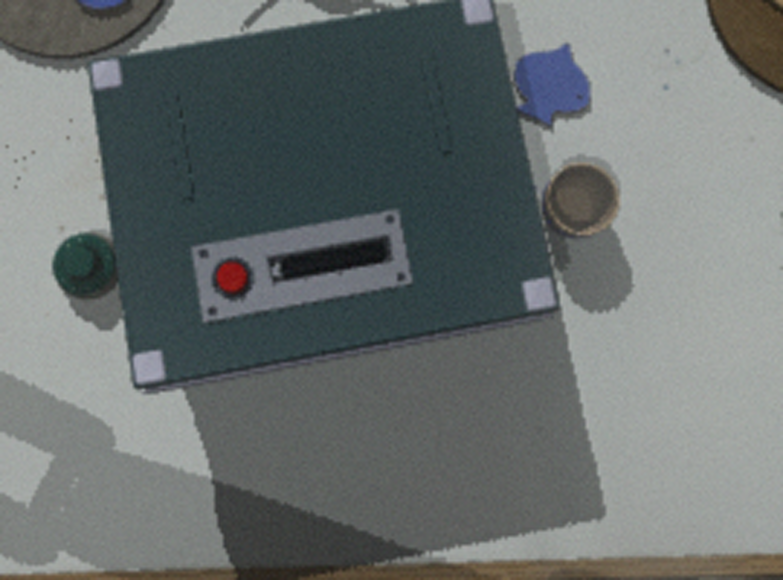

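View pics/scene0.png

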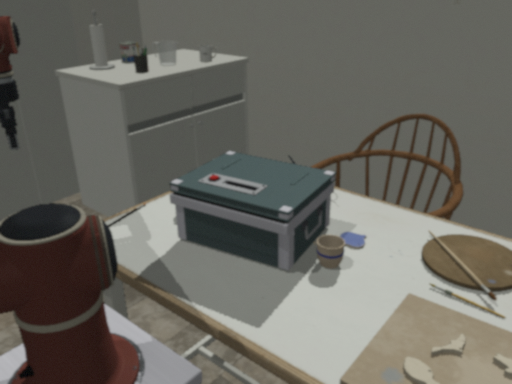

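The top crop shows the case yawed about 0.18 rad, with the button at crop (232,277) and the sunk bar at about (330,260). The cup is close to the case's right side and the timer to its left; the scene view agrees. Next I'll measure more precisely by segmentation.

Run:
```python
from h import *
from scipy.optimize import least_squares
np.set_printoptions(precision=4,suppress=True)
px={}
for c in ("top","scene"):
    a=cv2.imread(f"pics/{c}0.png").astype(int); b,g,r=a[...,0],a[...,1],a[...,2]
    bx=(slice(190,250),slice(190,285)) if c=="top" else (slice(165,200),slice(190,275))
    m=np.zeros(r.shape,bool); m[bx]=((r>g*1.8)&(r>60))[bx]
    v,u=np.nonzero(m); px[c]=(u.mean(),v.mean()); print(c,"button",px[c],len(u),u.min(),u.max(),v.min(),v.max())
    # light plate, largest comp
    m=np.zeros(r.shape,np.uint8); m[bx]=((a.min(2)>85)[bx]); n,l,st,_=cv2.connectedComponentsWithStats(m); i=1+st[1:,4].argmax()
    pts=np.argwhere(l==i)[:,::-1].astype(np.float32); R=cv2.minAreaRect(pts); print("plate",R,cv2.boxPoints(R).tolist())
    if c=="top":
        for z in (.1615,.1665,.1715):
            W=np.array([ray(c,*p,z)[:2] for p in pts]); Rw=cv2.minAreaRect((W*1000).astype(np.float32)); print(z,"plate w",Rw)
            bb=ray(c,*px[c],z+.006)[:2]; print("button",bb)
        d=np.zeros(r.shape,np.uint8); cv2.fillPoly(d,[np.int32(cv2.boxPoints(R))],1)
        d=(d>0)&(a.max(2)<45); 
        n,l,st,_=cv2.connectedComponentsWithStats(d.astype(np.uint8)); i=1+st[1:,4].argmax(); pts=np.argwhere(l==i)[:,::-1]
        W=np.array([ray(c,*p,.1675)[:2] for p in pts]); print("bar",cv2.minAreaRect((W*1000).astype(np.float32)),W.mean(0))
f=lambda p:np.r_[np.subtract(proj("top",p),px["top"]),np.subtract(proj("scene",p),px["scene"])]
s=least_squares(f,[.5,.15,.17]); print("tri button",s.x,s.fun)
```

```text
top button (np.float64(209.5), np.float64(225.0)) 90 205 214 220 230
plate ((233.3200225830078, 221.25999450683594), (26.20671844482422, 73.16413879394531), 79.69515228271484) [[194.98403930664062, 214.91200256347656], [266.968017578125, 201.82398986816406], [271.656005859375, 227.6079864501953], [199.67202758789062, 240.6959991455078]]
0.1615 plate w ((512.703857421875, 97.39122772216797), (60.25990295410156, 166.72030639648438), 9.186564445495605)
button [0.5043 0.1517]
0.1665 plate w ((512.1341552734375, 97.14476776123047), (59.89311599731445, 165.70558166503906), 9.186570167541504)
button [0.5038 0.1511]Traceback (most recent call last):
  File "<stdin>", line 15, in <module>
  File "h.py", line 9, in ray
    c=manip.get_calibration(cam); T=np.array(c["T"])
ValueError: time passes only in moves, steps and waits
```

```bash
sed -i 's/^from plant import manip/from plant import manip\nfrom functools import cache\n@cache\ndef cal(n): return manip.get_calibration(n)/; s/c=manip.get_calibration(cam)/c=cal(cam)/; s/T=np.array(manip.get_calibration(cam)\["T"\])/T=np.array(cal(cam)["T"])/' h.py
python3 - <<'E'
from h import *
from scipy.optimize import least_squares
np.set_printoptions(precision=4,suppress=True)
px={"top":(209.5,225.0)}
a=cv2.imread("pics/top0.png").astype(int)
bx=np.zeros(a.shape[:2],np.uint8); cv2.fillPoly(bx,[np.int32([[195,215],[267,202],[271.6,227.6],[199.7,240.7]])],1)
d=(bx>0)&(a.max(2)<60); n,l,st,_=cv2.connectedComponentsWithStats(d.astype(np.uint8)); i=1+st[1:,4].argmax(); p=np.argwhere(l==i)[:,::-1]
W=np.array([ray("top",*q,.1665)[:2] for q in p])*1000; print("dark",cv2.minAreaRect(W.astype(np.float32)),W.mean(0),len(p))
a=cv2.imread("pics/scene0.png").astype(int); m=(a[...,2]>1.8*a[...,1])&(a[...,2]>60); m[:165]=0;m[200:]=0;m[:,:190]=0;m[:,275:]=0
v,u=np.nonzero(m); px["scene"]=(u.mean(),v.mean()); print(px,len(u))
f=lambda p:np.r_[np.subtract(proj("top",p),px["top"]),np.subtract(proj("scene",p),px["scene"])]
s=least_squares(f,[.5,.15,.17]); print("tri button",s.x,s.fun)
# expected button & handle from case: 
import itertools
cv2.imwrite("pics/scenec.png",cv2.resize(cv2.imread("pics/scene0.png")[150:215,165:345],None,fx=4.4,fy=4.4))
# corner pads of lid in top
E
```

```text
dark ((516.3367919921875, 74.22064208984375), (19.133926391601562, 93.70037841796875), 9.123922348022461) [516.9257  71.8852] 319
{'top': (209.5, 225.0), 'scene': (np.float64(213.5), np.float64(177.33333333333334))} 30
tri button [0.5042 0.1513 0.1702] [ 0.0495 -0.0529 -0.0811  0.0043]
```

Call:
play_rows(
  increments=[
    {"offset": [-32,-23.4,0],"twist": 0.12,"grip": 0},
    {"offset": [-64,-47,0],"twist": 0.24,"grip": 0},
    {"offset": [-96,-70,0],"twist": 0.36,"grip": 0},
    {"offset": [-128,-94,0],"twist": 0.48,"grip": 0},
    {"offset": [-160,-117,0],"twist": 0.6,"grip": 0},
  ],
)

```text
time: 1.72
tool_pos: [0.3278, 0.4185, 0.4048]
tool_rot: [0.0, 0.463, 0.887, 0.0]
contact_force: [0.1, 0.7, 0.8]
gripper_width: 0.296
```

```bash
cat > go.py <<'E'
# usage: go.py x y tipz jawdeg -> offsets from measured pose
import sys; from h import *
from scipy.spatial.transform import Rotation as Ro
np.set_printoptions(precision=4,suppress=True)
s=manip.state(); q=s["tool_rot"]; R=Ro.from_quat(q[[1,2,3,0]]).as_matrix()
x,y,tz,j=map(float,sys.argv[1:5]); t=np.array([x,y,tz+.173])
ja=np.degrees(np.arctan2(R[1,1],R[0,1])); d=(ja-j+90)%180-90
print("t",s["time"],"pos",s["tool_pos"],"jaw",ja,"tilt",R[:,2],"F",s["contact_force"],"M",s["ft_torque"],"q",s["joint_pos"],"g",s["gripper_width"])
print("offset",(R.T@(t-s["tool_pos"]))*1000,"twist",np.radians(d),"Ftool",R.T@s["contact_force"])
E
python3 go.py .504 .1513 .195 9.2
```

```text
t 1.7167 pos [0.3278 0.4185 0.4048] jaw 34.88225486352395 tilt [ 0.0003  0.0002 -1.    ] F [0.1131 0.6639 0.7518] M [-0.0085 -0.0217 -0.037 ] q [ 0.7663 -0.1725  1.8283 -0.0001  1.4854  0.1575] g 0.2960828871572508
offset [-319.9744   -8.3108   36.8148] twist 0.4482399067048199 Ftool [ 0.4799  0.4728 -0.7516]
```

Call:
play_rows(
  increments=[
    {"offset": [-40,-1,0],"twist": 0.09,"grip": 0},
    {"offset": [-80,-2,0],"twist": 0.18,"grip": 0},
    {"offset": [-120,-3,0],"twist": 0.27,"grip": 0},
    {"offset": [-160,-4,0],"twist": 0.36,"grip": 0},
    {"offset": [-200,-5,0],"twist": 0.42,"grip": 0},
  ],
)

```text
time: 2.13
tool_pos: [0.4391, 0.252, 0.4051]
tool_rot: [0.0, 0.637, 0.771, 0.0]
contact_force: [0.8, 1.0, 0.1]
gripper_width: -0.002
```

```bash
python3 go.py .504 .1513 .195 9.2
```

```text
t 2.1333 pos [0.4391 0.252  0.4051] jaw 10.896228965616432 tilt [ 0.0009  0.0004 -1.    ] F [0.8224 0.9766 0.072 ] M [ 0.0328 -0.0584 -0.0017] q [ 0.3738 -0.2376  1.8835  0.0001  1.4946  0.1837] g -0.0019910685408219787
offset [-111.125    44.7006   37.0956] twist 0.029604780317704346 Ftool [ 0.8036  0.9923 -0.0708]
```

Call:
play_rows(
  increments=[
    {"offset": [-37,15,0],"twist": 0.015,"grip": 0},
    {"offset": [-74,30,0],"twist": 0.03,"grip": 0},
    {"offset": [-111,44.7,10],"twist": 0.03,"grip": 0},
    {"offset": [-111,44.7,28],"twist": 0.03,"grip": 0},
    {"offset": [-111,44.7,28],"twist": 0.03,"grip": 0},
  ],
)

```text
time: 2.55
tool_pos: [0.5038, 0.1514, 0.3733]
tool_rot: [-0.002, 0.648, 0.761, -0.002]
contact_force: [-1.5, -0.4, -1.5]
gripper_width: -0.0
```

```bash
python3 go.py .504 .1513 .180 9.2; python3 -c "
from h import *
a=manip.grab_frame('top')[170:290,150:310]; cv2.imwrite('pics/a1.png',cv2.resize(a,None,fx=4,fy=4))"
```

```text
t 2.55 pos [0.5038 0.1514 0.3733] jaw 9.163999072851555 tilt [-0.0057 -0.0007 -1.    ] F [-1.4716 -0.4011 -1.457 ] M [ 0.0311  0.0311 -0.0007] q [ 0.1504 -0.1633  1.8732  0.0001  1.4375 -0.0096] g -0.00038208424756990325
offset [-0.1173  0.2785 20.3109] twist -0.0006283347125110667 Ftool [-0.1619 -1.5083  1.4656]
```

View pics/a1.png

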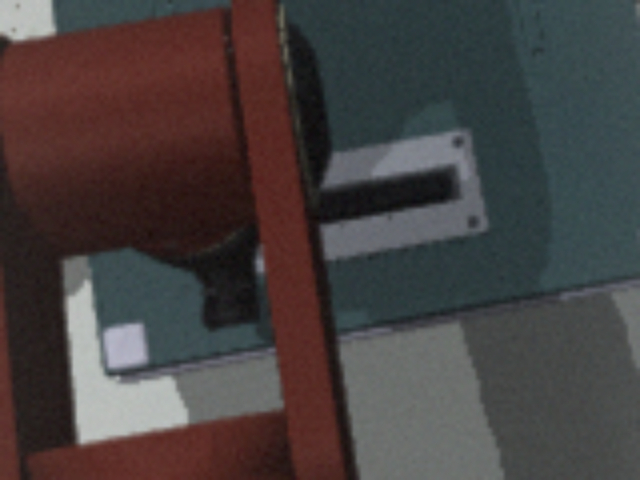

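The arm hides the button but part of the sunk bar still shows, at crop (390,195). Now I'll descend and feel for the button.

Call:
play_rows(
  increments=[
    {"offset": [0,0,10],"twist": 0,"grip": 0},
    {"offset": [0,0,20],"twist": 0,"grip": 0},
    {"offset": [0,0,22],"twist": 0,"grip": 0},
    {"offset": [0,0,23],"twist": 0,"grip": 0},
    {"offset": [0,0,23],"twist": 0,"grip": 0},
  ],
)

```text
time: 3.02
tool_pos: [0.5034, 0.1541, 0.3535]
tool_rot: [-0.0, 0.646, 0.763, -0.0]
contact_force: [0.3, -0.6, -0.2]
gripper_width: 0.001
```

Call:
play_rows(
  increments=[
    {"offset": [0,0,1],"twist": 0,"grip": 0},
    {"offset": [0,0,2],"twist": 0,"grip": 0},
    {"offset": [0,0,2],"twist": 0,"grip": 0},
  ],
)

```text
time: 3.27
tool_pos: [0.5038, 0.1536, 0.3519]
tool_rot: [0.0, 0.647, 0.763, 0.0]
contact_force: [-0.4, -0.3, -0.1]
gripper_width: 0.003
```

Call:
play_rows(
  increments=[
    {"offset": [0,0,1],"twist": 0,"grip": 0},
    {"offset": [0,0,2],"twist": 0,"grip": 0},
    {"offset": [0,0,2],"twist": 0,"grip": 0},
  ],
)

```text
time: 3.52
tool_pos: [0.5037, 0.1534, 0.3495]
tool_rot: [-0.0, 0.647, 0.763, -0.0]
contact_force: [-0.4, 0.4, 0.2]
gripper_width: -0.003
```

Call:
play_rows(
  increments=[
    {"offset": [-2,0,1],"twist": 0,"grip": 0},
    {"offset": [-2,0,2],"twist": 0,"grip": 0},
    {"offset": [-2,0,2],"twist": 0,"grip": 0},
  ],
)

```text
time: 3.77
tool_pos: [0.504, 0.1513, 0.3474]
tool_rot: [-0.0, 0.647, 0.763, -0.0]
contact_force: [-0.5, 0.8, -0.0]
gripper_width: -0.001
```

Call:
play_rows(
  increments=[
    {"offset": [0,0,1],"twist": 0,"grip": 0},
    {"offset": [0,0,2],"twist": 0,"grip": 0},
    {"offset": [0,0,2],"twist": 0,"grip": 0},
  ],
)

```text
time: 4.02
tool_pos: [0.5041, 0.1515, 0.3458]
tool_rot: [0.0, 0.647, 0.763, 0.0]
contact_force: [-0.6, -0.2, 0.8]
gripper_width: -0.002
```

Call:
play_rows(
  increments=[
    {"offset": [0,0,1],"twist": 0,"grip": 0},
    {"offset": [0,0,1.5],"twist": 0,"grip": 0},
    {"offset": [0,0,1.5],"twist": 0,"grip": 0},
  ],
)

```text
time: 4.27
tool_pos: [0.5042, 0.1515, 0.3449]
tool_rot: [0.0, 0.647, 0.763, 0.0]
contact_force: [-2.1, -1.4, 4.9]
gripper_width: -0.004
```

Call:
play_rows(
  increments=[
    {"offset": [0,0,1],"twist": 0,"grip": 0},
    {"offset": [0,0,1],"twist": 0,"grip": 0},
    {"offset": [0,0,1],"twist": 0,"grip": 0},
  ],
)

```text
time: 4.52
tool_pos: [0.5041, 0.1515, 0.344]
tool_rot: [0.0, 0.647, 0.763, 0.0]
contact_force: [-2.9, -0.8, 6.1]
gripper_width: 0.0
```

Call:
play_rows(
  increments=[
    {"offset": [0,0,1],"twist": 0,"grip": 0},
    {"offset": [0,0,1],"twist": 0,"grip": 0},
    {"offset": [0,0,1],"twist": 0,"grip": 0},
  ],
)

```text
time: 4.77
tool_pos: [0.5042, 0.1515, 0.3432]
tool_rot: [0.0, 0.647, 0.763, 0.0]
contact_force: [-2.5, -0.8, 5.9]
gripper_width: 0.003
```

Call:
play_rows(
  increments=[
    {"offset": [0,0,0.8],"twist": 0,"grip": 0},
    {"offset": [0,0,0.8],"twist": 0,"grip": 0},
    {"offset": [0,0,0.8],"twist": 0,"grip": 0},
  ],
)

```text
time: 5.02
tool_pos: [0.5041, 0.1515, 0.3424]
tool_rot: [0.0, 0.647, 0.763, 0.0]
contact_force: [-3.3, -0.5, 6.9]
gripper_width: -0.001
```

```bash
python3 go.py .504 .1513 .180 9.2; python3 -c "
from h import *
a=manip.grab_frame('top')[180:270,180:290];b=manip.grab_frame('scene')[140:230,180:290]; cv2.imwrite('pics/a2.png',cv2.resize(np.hstack([a,b]),None,fx=3.6,fy=3.6))"
```

```text
t 5.0167 pos [0.5041 0.1515 0.3424] jaw 9.401178156857476 tilt [ 0.0003 -0.0001 -1.    ] F [-3.2865 -0.5495  6.9215] M [-0.1751  0.5447 -0.063 ] q [ 0.1505 -0.1382  1.9036 -0.0001  1.3759 -0.0135] g -0.0008136137371844206
offset [ -0.1748  -0.1755 -10.6019] twist 0.003511221220256642 Ftool [-0.0063 -3.3299 -6.9226]
```

View pics/a2.png

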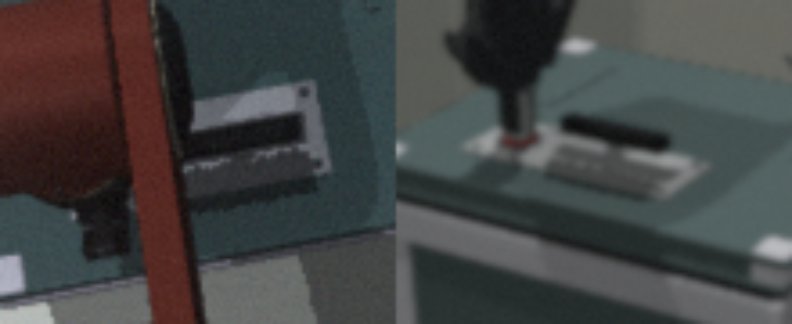

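The handle has popped up: in the scene half the bar sits above its slot at (615,130). I'm retreating and moving over the handle with the gripper partly open.

Call:
play_rows(
  increments=[
    {"offset": [0,0,-20],"twist": 0,"grip": 0},
    {"offset": [0,0,-50],"twist": 0,"grip": 0.3},
    {"offset": [-20,0,-70],"twist": 0,"grip": 0.6},
    {"offset": [-50,0,-75],"twist": 0,"grip": 0.6},
    {"offset": [-80,0,-75],"twist": 0,"grip": 0.6},
  ],
)

```text
time: 5.53
tool_pos: [0.5176, 0.0722, 0.4191]
tool_rot: [0.002, 0.646, 0.763, 0.002]
contact_force: [0.8, -0.4, -1.3]
gripper_width: 0.566
```

Call:
play_rows(
  increments=[
    {"offset": [0,0,0],"twist": 0,"grip": 0.6},
    {"offset": [0,0,0],"twist": 0,"grip": 0.6},
    {"offset": [0,0,0],"twist": 0,"grip": 0.6},
    {"offset": [0,0,0],"twist": 0,"grip": 0.6},
  ],
)

```text
time: 5.87
tool_pos: [0.5169, 0.0732, 0.4157]
tool_rot: [-0.001, 0.646, 0.763, -0.0]
contact_force: [0.1, 0.9, 0.2]
gripper_width: 0.599
```

```bash
python3 go.py .5167 .0722 .1705 9.2; python3 -c "
from h import *
a=manip.grab_frame('top')[180:270,180:290];b=manip.grab_frame('scene')[120:210,190:300]; cv2.imwrite('pics/a3.png',cv2.resize(np.hstack([a,b]),None,fx=3.6,fy=3.6))"
```

```text
t 5.8667 pos [0.5169 0.0732 0.4157] jaw 9.447686860623802 tilt [-0.001   0.0003 -1.    ] F [0.1187 0.9234 0.2207] M [-0.0289 -0.0002  0.0319] q [-0.0019 -0.2025  1.8363  0.0003  1.5088 -0.1669] g 0.5988298593429734
offset [-1.0146 -0.3448 72.1516] twist 0.004322951231813631 Ftool [ 0.8915  0.2685 -0.2205]
```

View pics/a3.png

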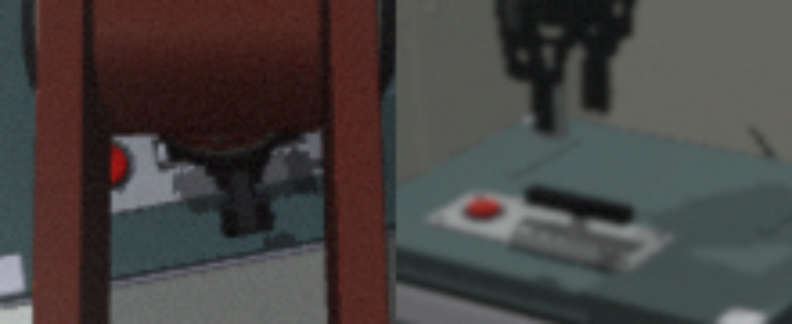

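The bar is up (scene half, about (580,203)) and the open fingers are above it, straddling it.

Call:
play_rows(
  increments=[
    {"offset": [-1,-0.3,20],"twist": 0.004,"grip": 0.6},
    {"offset": [-1,-0.3,40],"twist": 0.004,"grip": 0.6},
    {"offset": [-1,-0.3,58],"twist": 0.004,"grip": 0.6},
    {"offset": [-1,-0.3,65],"twist": 0.004,"grip": 0.6},
    {"offset": [-1,-0.3,65],"twist": 0.004,"grip": 0.6},
  ],
)

```text
time: 6.38
tool_pos: [0.5162, 0.0721, 0.3488]
tool_rot: [-0.002, 0.648, 0.762, -0.002]
contact_force: [0.0, -1.0, 0.4]
gripper_width: 0.601
```

```bash
python3 go.py .5167 .0722 .1705 9.2; python3 -c "
from h import *
print(proj('scene',[.5167,.0722,.188]))"
```

```text
t 6.3833 pos [0.5162 0.0721 0.3488] jaw 9.222938695097197 tilt [-0.0048  0.0001 -1.    ] F [ 0.0451 -1.0163  0.4157] M [-0.0214 -0.0024  0.0548] q [-0.0041 -0.1558  1.9082  0.0001  1.3939 -0.1651] g 0.6007628971571288
offset [0.0376 0.5279 5.3174] twist 0.00040035575555714574 Ftool [-1.01   -0.1203 -0.416 ]
(np.float64(239.84050792769554), np.float64(176.94778860456555))
```

Call:
play_rows(
  increments=[
    {"offset": [0,0,4],"twist": 0,"grip": 0.45},
    {"offset": [0,0,4],"twist": 0,"grip": 0.3},
    {"offset": [0,0,4],"twist": 0,"grip": 0.3},
    {"offset": [0,0,4],"twist": 0,"grip": 0.3},
  ],
)

```text
time: 6.72
tool_pos: [0.5173, 0.0716, 0.3486]
tool_rot: [0.001, 0.648, 0.761, 0.001]
contact_force: [0.9, -0.4, -0.1]
gripper_width: 0.306
```

Call:
play_rows(
  increments=[
    {"offset": [0,0,0],"twist": 0,"grip": 0.25},
    {"offset": [0,0,0],"twist": 0,"grip": 0.25},
    {"offset": [0,0,0],"twist": 0,"grip": 0.25},
  ],
)

```text
time: 6.97
tool_pos: [0.5171, 0.0715, 0.3478]
tool_rot: [0.0, 0.648, 0.761, 0.0]
contact_force: [0.4, 0.7, 0.0]
gripper_width: 0.252
```

Call:
play_rows(
  increments=[
    {"offset": [0,0,0],"twist": 0,"grip": 0.23},
    {"offset": [0,0,0],"twist": 0,"grip": 0.23},
    {"offset": [0,0,0],"twist": 0,"grip": 0.23},
  ],
)

```text
time: 7.22
tool_pos: [0.517, 0.0715, 0.3474]
tool_rot: [0.0, 0.648, 0.761, 0.0]
contact_force: [-1.1, -0.1, 0.9]
gripper_width: 0.23
```

Call:
play_rows(
  increments=[
    {"offset": [0,0,1.5],"twist": 0,"grip": 0.23},
    {"offset": [0,0,3],"twist": 0,"grip": 0.215},
    {"offset": [0,0,3],"twist": 0,"grip": 0.215},
    {"offset": [0,0,3],"twist": 0,"grip": 0.215},
  ],
)

```text
time: 7.55
tool_pos: [0.5169, 0.0715, 0.3441]
tool_rot: [-0.0, 0.648, 0.761, -0.0]
contact_force: [0.7, 0.0, -0.2]
gripper_width: 0.213
```

Call:
play_rows(
  increments=[
    {"offset": [0,0,0],"twist": 0,"grip": 0.205},
    {"offset": [0,0,0],"twist": 0,"grip": 0.205},
    {"offset": [0,0,0],"twist": 0,"grip": 0.205},
  ],
)

```text
time: 7.8
tool_pos: [0.517, 0.0715, 0.3445]
tool_rot: [0.0, 0.648, 0.761, 0.0]
contact_force: [0.1, 0.4, 0.3]
gripper_width: 0.204
```

Call:
play_rows(
  increments=[
    {"offset": [0,0,0],"twist": 0,"grip": 0.195},
    {"offset": [0,0,0],"twist": 0,"grip": 0.195},
    {"offset": [0,0,0],"twist": 0,"grip": 0.195},
  ],
)

```text
time: 8.05
tool_pos: [0.517, 0.0715, 0.3444]
tool_rot: [0.0, 0.648, 0.761, -0.0]
contact_force: [0.1, 0.4, 0.2]
gripper_width: 0.195
```

Call:
play_rows(
  increments=[
    {"offset": [0,0,0],"twist": 0,"grip": 0.185},
    {"offset": [0,0,0],"twist": 0,"grip": 0.185},
    {"offset": [0,0,0],"twist": 0,"grip": 0.185},
  ],
)

```text
time: 8.3
tool_pos: [0.5169, 0.0715, 0.3444]
tool_rot: [-0.0, 0.648, 0.761, -0.0]
contact_force: [-0.4, -0.5, 1.4]
gripper_width: 0.186
```

```bash
python3 go.py .5167 .0722 .1705 9.2
```

```text
t 8.3 pos [0.5169 0.0715 0.3444] jaw 9.172011560278152 tilt [-0.0004 -0.     -1.    ] F [-0.3537 -0.5161  1.4026] M [-0.0104  0.1564  0.0246] q [-0.0052 -0.1514  1.9119 -0.      1.3815 -0.1652] g 0.18633911543959947
offset [ 0.7053 -0.1247  0.9274] twist -0.00048849042564229 Ftool [-0.4531 -0.432  -1.4024]
```

Call:
play_rows(
  increments=[
    {"offset": [0,0,0],"twist": -0.04,"grip": 0.186},
    {"offset": [0,0,0],"twist": -0.08,"grip": 0.186},
    {"offset": [0,0,0],"twist": -0.12,"grip": 0.186},
    {"offset": [0,0,0],"twist": -0.16,"grip": 0.186},
    {"offset": [0,0,0],"twist": -0.16,"grip": 0.186},
  ],
)

```text
time: 8.72
tool_pos: [0.5171, 0.0716, 0.3445]
tool_rot: [0.0, 0.585, 0.811, 0.0]
contact_force: [0.7, 0.8, -0.1]
gripper_width: 0.183
```

```bash
python3 go.py .5167 .0722 .1705 9.2
```

```text
t 8.7167 pos [0.5171 0.0716 0.3445] jaw 18.351416870046595 tilt [ 0.0007  0.0005 -1.    ] F [ 0.7415  0.822  -0.1024] M [ 0.1579 -0.0621 -0.0628] q [-0.0051 -0.1513  1.9117  0.0005  1.3805 -0.3255] g 0.18326012694298618
offset [ 0.7001 -0.1997  0.9857] twist 0.15972235560486725 Ftool [0.5467 0.9625 0.1034]
```

Call:
play_rows(
  increments=[
    {"offset": [0,0,0],"twist": -0.06,"grip": 0.186},
    {"offset": [0,0,0],"twist": -0.12,"grip": 0.186},
    {"offset": [0,0,0],"twist": -0.18,"grip": 0.186},
    {"offset": [0,0,0],"twist": -0.24,"grip": 0.186},
    {"offset": [0,0,0],"twist": -0.24,"grip": 0.186},
  ],
)

```text
time: 9.13
tool_pos: [0.5172, 0.0716, 0.3445]
tool_rot: [0.0, 0.484, 0.875, 0.0]
contact_force: [1.3, 0.7, -0.8]
gripper_width: 0.185
```

```bash
python3 go.py .5167 .0722 .1705 9.2
```

```text
t 9.1333 pos [0.5172 0.0716 0.3445] jaw 32.07899022346844 tilt [ 0.0011  0.0005 -1.    ] F [ 1.299   0.7362 -0.7848] M [ 0.1537 -0.2257 -0.0714] q [-0.0051 -0.1512  1.9116  0.0005  1.3802 -0.5651] g 0.18486950707630642
offset [ 0.7655 -0.0941  1.0236] twist 0.3993137089311174 Ftool [-0.066   1.4908  0.7865]
```

Call:
play_rows(
  increments=[
    {"offset": [0,0,0],"twist": -0.06,"grip": 0.186},
    {"offset": [0,0,0],"twist": -0.12,"grip": 0.186},
    {"offset": [0,0,0],"twist": -0.18,"grip": 0.186},
    {"offset": [0,0,0],"twist": -0.24,"grip": 0.186},
    {"offset": [0,0,0],"twist": -0.24,"grip": 0.186},
  ],
)

```text
time: 9.55
tool_pos: [0.5172, 0.0716, 0.3446]
tool_rot: [0.001, 0.376, 0.926, 0.001]
contact_force: [2.5, 1.3, -0.7]
gripper_width: 0.185
```

Call:
play_rows(
  increments=[
    {"offset": [0,0,0],"twist": -0.06,"grip": 0.186},
    {"offset": [0,0,0],"twist": -0.12,"grip": 0.186},
    {"offset": [0,0,0],"twist": -0.18,"grip": 0.186},
    {"offset": [0,0,0],"twist": -0.24,"grip": 0.186},
    {"offset": [0,0,0],"twist": -0.24,"grip": 0.186},
  ],
)

```text
time: 9.97
tool_pos: [0.5174, 0.0717, 0.345]
tool_rot: [0.001, 0.263, 0.965, 0.001]
contact_force: [2.5, 1.2, 0.1]
gripper_width: 0.186
```

```bash
python3 go.py .5167 .0722 .1705 9.2
```

```text
t 9.9667 pos [0.5174 0.0717 0.345 ] jaw 59.489287009632434 tilt [ 0.0022  0.0006 -1.    ] F [2.5348 1.2252 0.1208] M [ 0.3003 -0.4368  0.0141] q [-0.005  -0.1514  1.911   0.0006  1.3798 -1.0434] g 0.1861807089982599
offset [0.8665 0.1191 1.4824] twist 0.8777136367984992 Ftool [-1.562   2.3427 -0.1144]
```

Call:
play_rows(
  increments=[
    {"offset": [0,0,0],"twist": -0.05,"grip": 0.186},
    {"offset": [0,0,0],"twist": -0.1,"grip": 0.186},
    {"offset": [0,0,0],"twist": -0.15,"grip": 0.186},
    {"offset": [0,0,0],"twist": -0.2,"grip": 0.186},
    {"offset": [0,0,0],"twist": -0.2,"grip": 0.186},
  ],
)

```text
time: 10.38
tool_pos: [0.5174, 0.0718, 0.3452]
tool_rot: [0.001, 0.166, 0.986, 0.001]
contact_force: [3.0, 3.1, 2.9]
gripper_width: 0.19
```

Call:
play_rows(
  increments=[
    {"offset": [0,0,0],"twist": -0.05,"grip": 0.186},
    {"offset": [0,0,0],"twist": -0.1,"grip": 0.186},
    {"offset": [0,0,0],"twist": -0.15,"grip": 0.186},
    {"offset": [0,0,0],"twist": -0.2,"grip": 0.186},
    {"offset": [0,0,0],"twist": -0.2,"grip": 0.186},
  ],
)

```text
time: 10.8
tool_pos: [0.5174, 0.0718, 0.3451]
tool_rot: [0.001, 0.067, 0.998, 0.001]
contact_force: [4.1, 3.5, 1.8]
gripper_width: 0.188
```

```bash
python3 go.py .5167 .0722 .1705 9.2
```

```text
t 10.8 pos [0.5174 0.0718 0.3451] jaw 82.36257082565479 tilt [ 0.0023  0.0011 -1.    ] F [4.1287 3.5317 1.7803] M [ 0.6517 -0.6172  0.0241] q [-0.0049 -0.1515  1.9108  0.0012  1.38   -1.4426] g 0.1882666765786003
offset [0.7613 0.2968 1.643 ] twist 1.276927750131222 Ftool [-3.6265  4.0516 -1.7668]
```

Call:
play_rows(
  increments=[
    {"offset": [-0.2,0.2,0],"twist": 0,"grip": 0.19},
    {"offset": [-0.4,0.4,0],"twist": 0,"grip": 0.19},
    {"offset": [-0.4,0.4,0],"twist": 0,"grip": 0.19},
  ],
)

```text
time: 11.05
tool_pos: [0.5175, 0.072, 0.3445]
tool_rot: [0.0, 0.066, 0.998, 0.0]
contact_force: [2.5, 4.7, 1.6]
gripper_width: 0.194
```

```bash
python3 go.py .5167 .0722 .1705 9.2
```

```text
t 11.05 pos [0.5175 0.072  0.3445] jaw 82.41627987232758 tilt [ 0.0002  0.0002 -1.    ] F [2.4683 4.709  1.5757] M [ 0.5287 -0.514  -0.0236] q [-0.0043 -0.1501  1.9106  0.0002  1.3808 -1.4428] g 0.1937879078434569
offset [0.833  0.1181 1.0133] twist 1.2778651498337694 Ftool [-1.8256  4.9939 -1.5742]
```

Call:
play_rows(
  increments=[
    {"offset": [-0.1,0.25,0],"twist": 0,"grip": 0.19},
    {"offset": [-0.2,0.5,0],"twist": 0,"grip": 0.19},
    {"offset": [-0.2,0.5,0],"twist": 0,"grip": 0.19},
  ],
)

```text
time: 11.3
tool_pos: [0.5175, 0.0723, 0.3441]
tool_rot: [-0.001, 0.066, 0.998, -0.0]
contact_force: [1.1, 1.9, 1.5]
gripper_width: 0.193
```

```bash
python3 go.py .5167 .0722 .1705 9.2
```

```text
t 11.3 pos [0.5175 0.0723 0.3441] jaw 82.47916367999696 tilt [-0.0014 -0.0003 -1.    ] F [1.0859 1.9092 1.5214] M [ 0.3498 -0.1295 -0.032 ] q [-0.0036 -0.1491  1.9105 -0.0004  1.3816 -1.4431] g 0.19295596552345473
offset [ 0.7806 -0.1873  0.5855] twist 1.278962679323791 Ftool [-0.8247  2.0341 -1.5236]
```

Call:
play_rows(
  increments=[
    {"offset": [0,0.1,0],"twist": -0.05,"grip": 0.188},
    {"offset": [0,0.1,0],"twist": -0.1,"grip": 0.188},
    {"offset": [0,0.1,0],"twist": -0.15,"grip": 0.188},
    {"offset": [0,0.1,0],"twist": -0.2,"grip": 0.188},
    {"offset": [0,0.1,0],"twist": -0.2,"grip": 0.188},
  ],
)

```text
time: 11.72
tool_pos: [0.5175, 0.0724, 0.3441]
tool_rot: [-0.001, -0.035, 0.999, -0.0]
contact_force: [-0.0, 2.0, 1.8]
gripper_width: 0.187
```

Call:
play_rows(
  increments=[
    {"offset": [0,0,0],"twist": -0.04,"grip": 0.188},
    {"offset": [0,0,0],"twist": -0.08,"grip": 0.188},
    {"offset": [0,0,0],"twist": -0.12,"grip": 0.188},
    {"offset": [0,0,0],"twist": -0.15,"grip": 0.188},
    {"offset": [0,0,0],"twist": -0.15,"grip": 0.188},
  ],
)

```text
time: 12.13
tool_pos: [0.5175, 0.0724, 0.3441]
tool_rot: [-0.001, -0.109, 0.994, -0.0]
contact_force: [0.5, 2.6, 1.2]
gripper_width: 0.189
```

```bash
python3 go.py .5167 .0722 .1705 9.2
```

```text
t 12.1333 pos [0.5175 0.0724 0.3441] jaw 102.49707412877217 tilt [-0.0011 -0.0001 -1.    ] F [0.4595 2.5912 1.2476] M [ 0.3904 -0.0818 -0.0323] q [-0.0035 -0.1491  1.9104 -0.0001  1.3814 -1.7924] g 0.1889245322269927
offset [0.8604 0.0116 0.6213] twist -1.5132515275654985 Ftool [-1.008   2.4305 -1.2484]
```

Call:
play_rows(
  increments=[
    {"offset": [0,0,0],"twist": -0.03,"grip": 0.186},
    {"offset": [0,0,0],"twist": -0.05,"grip": 0.186},
    {"offset": [0,0,0],"twist": -0.05,"grip": 0.186},
  ],
)

```text
time: 12.38
tool_pos: [0.5176, 0.0724, 0.3442]
tool_rot: [-0.0, -0.133, 0.991, 0.0]
contact_force: [1.0, 2.4, 1.1]
gripper_width: 0.185
```

```bash
python3 go.py .5167 .0722 .1705 9.2
```

```text
t 12.3833 pos [0.5176 0.0724 0.3442] jaw 105.32174339712897 tilt [-0.0008  0.0001 -1.    ] F [1.0456 2.4008 1.1044] M [ 0.367  -0.0222 -0.501 ] q [-0.0035 -0.1491  1.9103  0.0001  1.3812 -1.8418] g 0.18502900588108367
offset [0.9036 0.0551 0.6829] twist -1.4639517485527733 Ftool [-1.642   2.0396 -1.1049]
```

The moment of −0.5 N m about z shows the handle is at its stop. I'll back the twist off to remove the load, then clamp.

Call:
play_rows(
  increments=[
    {"offset": [-0.1,0.1,0],"twist": 0.04,"grip": 0.188},
    {"offset": [-0.1,0.1,0],"twist": 0.05,"grip": 0.188},
    {"offset": [-0.1,0.1,0],"twist": 0.05,"grip": 0.18},
    {"offset": [-0.1,0.1,0],"twist": 0.05,"grip": 0.1},
    {"offset": [-0.1,0.1,0],"twist": 0.05,"grip": 0.1},
  ],
)

```text
time: 12.8
tool_pos: [0.5177, 0.0725, 0.3443]
tool_rot: [-0.0, -0.109, 0.994, -0.0]
contact_force: [-0.1, 2.2, 2.2]
gripper_width: 0.18
```

```bash
python3 go.py .5167 .0722 .1705 9.2; python3 -c "
import numpy as np
f=lambda t:np.array([190*np.cos(t)-49*np.sin(t),190*np.sin(t)+49*np.cos(t)])
for k in range(12):
    t=.012+.07*k; d=f(t+.07)-f(t); print(round(t+.07,3),'x',round(d[0],1),'y',round(.056*d[0],2),'z',-round(d[1],1))"
```

```text
t 12.8 pos [0.5177 0.0725 0.3443] jaw 102.57157234498744 tilt [-0.0008 -0.0002 -1.    ] F [-0.1351  2.1818  2.2298] M [ 0.3367  0.1666 -0.1321] q [-0.0032 -0.149   1.91   -0.0002  1.3813 -1.7934] g 0.17974411370311827
offset [ 1.0144 -0.0999  0.7638] twist -1.5119512884056796 Ftool [-0.3413  2.1589 -2.23  ]
0.082 x -4.1 y -0.23 z -13.1
0.152 x -5.0 y -0.28 z -12.8
0.222 x -5.8 y -0.33 z -12.4
0.292 x -6.7 y -0.38 z -12.0
0.362 x -7.5 y -0.42 z -11.5
0.432 x -8.3 y -0.47 z -10.9
0.502 x -9.0 y -0.51 z -10.3
0.572 x -9.7 y -0.55 z -9.7
0.642 x -10.4 y -0.58 z -9.0
0.712 x -11.0 y -0.62 z -8.2
0.782 x -11.6 y -0.65 z -7.4
0.852 x -12.0 y -0.67 z -6.6
```

Call:
play_rows(
  increments=[
    {"offset": [-0.8,0,-2.6],"twist": 0,"grip": 0.1},
    {"offset": [-1.6,-0.1,-5.2],"twist": 0,"grip": 0.1},
    {"offset": [-2.5,-0.1,-7.8],"twist": 0,"grip": 0.1},
    {"offset": [-3.3,-0.2,-10.5],"twist": 0,"grip": 0.1},
    {"offset": [-4.1,-0.2,-13.1],"twist": 0,"grip": 0.1},
  ],
)

```text
time: 13.22
tool_pos: [0.5209, 0.0731, 0.3551]
tool_rot: [-0.003, -0.109, 0.994, 0.0]
contact_force: [-2.7, 0.8, -10.8]
gripper_width: 0.177
```

```bash
python3 go.py .5167 .0722 .1705 9.2;python3 -c "
from h import *
b=manip.grab_frame('scene')[110:240,160:320]; cv2.imwrite('pics/a4.png',cv2.resize(b,None,fx=3,fy=3))"
```

```text
t 13.2167 pos [0.5209 0.0731 0.3551] jaw 102.55952536639344 tilt [-0.0069 -0.0006 -1.    ] F [ -2.6929   0.7977 -10.7927] M [ 0.0128  0.9267 -0.1383] q [-0.0019 -0.1486  1.8911 -0.0006  1.406  -1.7918] g 0.1774285943648007
offset [ 4.1822 -0.0171 11.6432] twist -1.5121615478470625 Ftool [ 2.3812  1.3547 10.8104]
```

View pics/a4.png

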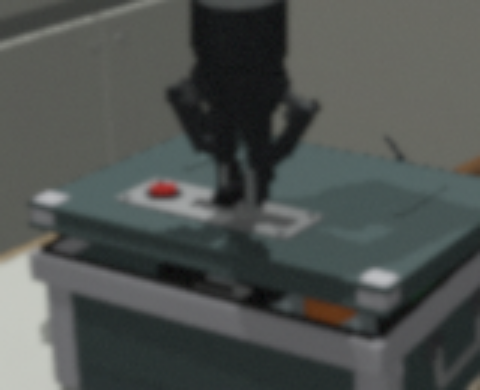

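The lid is rising: a gap shows under its front edge at (250,290), and the lift force is 10.8 N as expected. Continuing.

Call:
play_rows(
  increments=[
    {"offset": [-1,0,-2.6],"twist": 0,"grip": 0.1},
    {"offset": [-2,-0.1,-5.2],"twist": 0,"grip": 0.1},
    {"offset": [-3,-0.2,-7.8],"twist": 0,"grip": 0.1},
    {"offset": [-4,-0.2,-10.3],"twist": 0,"grip": 0.1},
    {"offset": [-5,-0.3,-12.8],"twist": 0,"grip": 0.1},
  ],
)

```text
time: 13.68
tool_pos: [0.5266, 0.0741, 0.3704]
tool_rot: [-0.001, -0.109, 0.994, 0.0]
contact_force: [-4.1, 0.7, -10.9]
gripper_width: 0.178
```

Call:
play_rows(
  increments=[
    {"offset": [-1.1,0,-2.5],"twist": 0,"grip": 0.1},
    {"offset": [-2.3,-0.1,-5],"twist": 0,"grip": 0.1},
    {"offset": [-3.5,-0.2,-7.5],"twist": 0,"grip": 0.1},
    {"offset": [-4.6,-0.3,-10],"twist": 0,"grip": 0.1},
    {"offset": [-5.8,-0.3,-12.4],"twist": 0,"grip": 0.1},
  ],
)

```text
time: 14.1
tool_pos: [0.5323, 0.0751, 0.3828]
tool_rot: [-0.001, -0.109, 0.994, 0.0]
contact_force: [-6.2, 0.3, -10.0]
gripper_width: 0.174
```

Call:
play_rows(
  increments=[
    {"offset": [-1.3,0,-2.4],"twist": 0,"grip": 0.1},
    {"offset": [-2.6,-0.1,-4.8],"twist": 0,"grip": 0.1},
    {"offset": [-4,-0.2,-7.2],"twist": 0,"grip": 0.1},
    {"offset": [-5.3,-0.3,-9.6],"twist": 0,"grip": 0.1},
    {"offset": [-6.7,-0.4,-12],"twist": 0,"grip": 0.1},
  ],
)

```text
time: 14.52
tool_pos: [0.5389, 0.0762, 0.3949]
tool_rot: [-0.001, -0.109, 0.994, 0.0]
contact_force: [-5.5, 1.2, -10.4]
gripper_width: 0.175
```

```bash
python3 go.py .5167 .0722 .1705 9.2
```

```text
t 14.5167 pos [0.5389 0.0762 0.3949] jaw 102.5642567316884 tilt [-0.002   0.0004 -1.    ] F [ -5.4836   1.2142 -10.3741] M [ 0.1561  1.3979 -0.1278] q [ 0.0036 -0.134   1.8107  0.0004  1.4669 -1.7865] g 0.17522224414742404
offset [22.4695  0.8918 51.4083] twist -1.5120789699445507 Ftool [ 5.069   2.3699 10.3853]
```

Forces are normal, so I'll keep lifting.

Call:
play_rows(
  increments=[
    {"offset": [-1.5,-0.1,-2.3],"twist": 0,"grip": 0.1},
    {"offset": [-3,-0.2,-4.6],"twist": 0,"grip": 0.1},
    {"offset": [-4.5,-0.3,-6.9],"twist": 0,"grip": 0.1},
    {"offset": [-6,-0.3,-9.2],"twist": 0,"grip": 0.1},
    {"offset": [-7.5,-0.4,-11.5],"twist": 0,"grip": 0.1},
  ],
)

```text
time: 14.93
tool_pos: [0.5463, 0.0775, 0.4064]
tool_rot: [-0.001, -0.109, 0.994, 0.0]
contact_force: [-6.0, 1.0, -9.5]
gripper_width: 0.181
```

Call:
play_rows(
  increments=[
    {"offset": [-1.6,-0.1,-2.2],"twist": 0,"grip": 0.1},
    {"offset": [-3.3,-0.2,-4.4],"twist": 0,"grip": 0.1},
    {"offset": [-5,-0.3,-6.6],"twist": 0,"grip": 0.1},
    {"offset": [-6.6,-0.4,-8.8],"twist": 0,"grip": 0.1},
    {"offset": [-8.3,-0.5,-10.9],"twist": 0,"grip": 0.1},
  ],
)

```text
time: 15.35
tool_pos: [0.5546, 0.0788, 0.4174]
tool_rot: [-0.001, -0.109, 0.994, 0.0]
contact_force: [-4.8, 0.8, -10.4]
gripper_width: 0.175
```

Call:
play_rows(
  increments=[
    {"offset": [-1.8,-0.1,-2.1],"twist": 0,"grip": 0.1},
    {"offset": [-3.6,-0.2,-4.2],"twist": 0,"grip": 0.1},
    {"offset": [-5.4,-0.3,-6.2],"twist": 0,"grip": 0.1},
    {"offset": [-7.2,-0.4,-8.3],"twist": 0,"grip": 0.1},
    {"offset": [-9,-0.5,-10.3],"twist": 0,"grip": 0.1},
  ],
)

```text
time: 15.77
tool_pos: [0.5634, 0.0803, 0.4277]
tool_rot: [-0.001, -0.109, 0.994, 0.0]
contact_force: [-5.9, 2.6, -10.1]
gripper_width: 0.178
```

```bash
python3 go.py .5167 .0722 .1705 9.2
```

```text
t 15.7667 pos [0.5634 0.0803 0.4277] jaw 102.56747746289032 tilt [-0.0021  0.0007 -1.    ] F [ -5.892    2.5712 -10.1033] M [ 0.2275  1.492  -0.1345] q [ 0.0107 -0.0923  1.7176  0.0007  1.5184 -1.7794] g 0.17839001127203866
offset [47.2283  2.1378 84.289 ] twist -1.5120227575807554 Ftool [ 5.1723  3.7802 10.1174]
```

Call:
play_rows(
  increments=[
    {"offset": [-1.9,-0.1,-2],"twist": 0,"grip": 0.1},
    {"offset": [-3.8,-0.2,-3.9],"twist": 0,"grip": 0.1},
    {"offset": [-5.8,-0.3,-5.9],"twist": 0,"grip": 0.1},
    {"offset": [-7.7,-0.4,-7.8],"twist": 0,"grip": 0.1},
    {"offset": [-9.7,-0.5,-9.7],"twist": 0,"grip": 0.1},
  ],
)

```text
time: 16.18
tool_pos: [0.573, 0.082, 0.4374]
tool_rot: [-0.001, -0.109, 0.994, 0.0]
contact_force: [-6.6, 0.8, -9.3]
gripper_width: 0.177
```

Call:
play_rows(
  increments=[
    {"offset": [-2,-0.1,-1.8],"twist": 0,"grip": 0.1},
    {"offset": [-4.1,-0.2,-3.6],"twist": 0,"grip": 0.1},
    {"offset": [-6.2,-0.3,-5.4],"twist": 0,"grip": 0.1},
    {"offset": [-8.3,-0.4,-7.2],"twist": 0,"grip": 0.1},
    {"offset": [-10.4,-0.5,-9],"twist": 0,"grip": 0.1},
  ],
)

```text
time: 16.6
tool_pos: [0.5833, 0.0837, 0.4465]
tool_rot: [-0.001, -0.109, 0.994, 0.0]
contact_force: [-6.6, 0.7, -8.5]
gripper_width: 0.174
```

Call:
play_rows(
  increments=[
    {"offset": [-2.2,-0.1,-1.7],"twist": 0,"grip": 0.1},
    {"offset": [-4.4,-0.2,-3.3],"twist": 0,"grip": 0.1},
    {"offset": [-6.6,-0.3,-5],"twist": 0,"grip": 0.1},
    {"offset": [-8.8,-0.4,-6.6],"twist": 0,"grip": 0.1},
    {"offset": [-11,-0.6,-8.2],"twist": 0,"grip": 0.1},
  ],
)

```text
time: 17.02
tool_pos: [0.5941, 0.0855, 0.4548]
tool_rot: [-0.001, -0.109, 0.994, 0.0]
contact_force: [-6.1, 1.1, -9.4]
gripper_width: 0.176
```

```bash
python3 go.py .5167 .0722 .1705 9.2;python3 -c "
from h import *
b=manip.grab_frame('scene')[80:240,160:320]; cv2.imwrite('pics/a5.png',cv2.resize(b,None,fx=3,fy=3))"
```

```text
t 17.0167 pos [0.5941 0.0855 0.4548] jaw 102.5639074860303 tilt [-0.0024  0.0007 -1.    ] F [-6.1406  1.0719 -9.3658] M [ 0.2699  1.7288 -0.1614] q [ 0.0189 -0.03    1.6133  0.0007  1.5607 -1.7712] g 0.17609342565699676
offset [ 78.2051   3.6909 111.4868] twist -1.5120850654311824 Ftool [5.74   2.3708 9.3812]
```

View pics/a5.png

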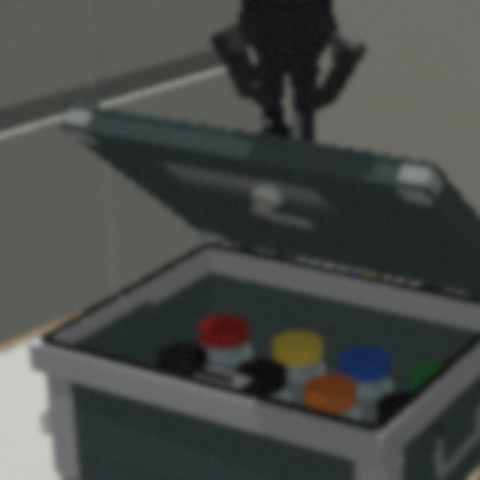

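The lid stands near 41°, with the jars inside visible. One more step for margin, then release.

Call:
play_rows(
  increments=[
    {"offset": [-2.3,-0.1,-1.5],"twist": 0,"grip": 0.1},
    {"offset": [-4.6,-0.2,-3],"twist": 0,"grip": 0.1},
    {"offset": [-6.9,-0.3,-4.5],"twist": 0,"grip": 0.1},
    {"offset": [-9.3,-0.4,-6],"twist": 0,"grip": 0.1},
    {"offset": [-11.6,-0.6,-7.4],"twist": 0,"grip": 0.1},
  ],
)

```text
time: 17.48
tool_pos: [0.6055, 0.0874, 0.4624]
tool_rot: [-0.001, -0.109, 0.994, 0.0]
contact_force: [-7.6, 1.3, -8.7]
gripper_width: 0.176
```

Call:
play_rows(
  increments=[
    {"offset": [0,0,0],"twist": 0,"grip": 0.1},
    {"offset": [0,0,0],"twist": 0,"grip": 0.2},
    {"offset": [0,0,0],"twist": 0,"grip": 0.3},
    {"offset": [0,0,0],"twist": 0,"grip": 0.5},
    {"offset": [0,0,0],"twist": 0,"grip": 0.5},
  ],
)

```text
time: 17.9
tool_pos: [0.6064, 0.0871, 0.4649]
tool_rot: [0.003, -0.109, 0.994, -0.0]
contact_force: [0.3, -0.4, 0.4]
gripper_width: 0.497
```

Call:
play_rows(
  increments=[
    {"offset": [0,0,0],"twist": 0,"grip": 0.5},
    {"offset": [0,0,-5],"twist": 0,"grip": 0.5},
    {"offset": [0,0,-12],"twist": 0,"grip": 0.5},
    {"offset": [0,0,-20],"twist": 0,"grip": 0.5},
    {"offset": [0,0,-30],"twist": 0,"grip": 0.5},
  ],
)

```text
time: 18.32
tool_pos: [0.6058, 0.0873, 0.4925]
tool_rot: [-0.0, -0.109, 0.994, -0.0]
contact_force: [0.1, 0.7, -0.5]
gripper_width: 0.497
```

```bash
python3 go.py .5167 .0722 .1705 9.2
```

```text
t 18.3167 pos [0.6058 0.0873 0.4925] jaw 102.56138929463813 tilt [-0. -0. -1.] F [ 0.113   0.6663 -0.4696] M [-0.0002  0.0405 -0.01  ] q [ 0.0215 -0.0148  1.5367 -0.      1.6197 -1.7685] g 0.4972016208470055
offset [ 90.2259   4.6851 148.9859] twist -1.5121290161621717 Ftool [-0.2553  0.6258  0.4696]
```

Released without load. Next I'll withdraw up and check.

Call:
play_rows(
  increments=[
    {"offset": [0,0,-25],"twist": 0,"grip": 0.5},
    {"offset": [0,0,-50],"twist": 0,"grip": 0.5},
    {"offset": [0,0,-75],"twist": 0,"grip": 0.5},
    {"offset": [0,0,-100],"twist": 0,"grip": 0.5},
    {"offset": [0,0,-100],"twist": 0,"grip": 0.5},
  ],
)

```text
time: 18.73
tool_pos: [0.6051, 0.0872, 0.6002]
tool_rot: [0.006, -0.109, 0.994, -0.001]
contact_force: [0.4, -0.4, 1.6]
gripper_width: 0.498
```

Call:
play_rows(
  increments=[
    {"offset": [0,0,0],"twist": 0,"grip": 0.5},
    {"offset": [0,0,0],"twist": 0,"grip": 0.5},
    {"offset": [0,0,0],"twist": 0,"grip": 0.5},
    {"offset": [0,0,0],"twist": 0,"grip": 0.5},
    {"offset": [0,0,0],"twist": 0,"grip": 0.5},
  ],
)

```text
time: 19.15
tool_pos: [0.6059, 0.0873, 0.5901]
tool_rot: [-0.001, -0.109, 0.994, 0.0]
contact_force: [-0.2, -0.2, -0.5]
gripper_width: 0.499
```

```bash
python3 go.py .5167 .0722 .1705 9.2;python3 -c "
from h import *
np.set_printoptions(precision=4,suppress=True)
a=manip.grab_frame('top');b=manip.grab_frame('scene'); cv2.imwrite('pics/a6.png',cv2.resize(np.hstack([a[100:340,100:390],b[60:300,140:400]]),None,fx=1.4,fy=1.4))
for c in ('top','scene'):
  for q in ('cup','timer','fish','button','t_handle'):
    for r in manip.boxes_of(q,c)[:1]: print(c,q,round(r['p'],2),w(c,r['xyz']))
"
```

```text
t 19.15 pos [0.6059 0.0873 0.5901] jaw 102.5594427922062 tilt [-0.0025 -0.0001 -1.    ] F [-0.1939 -0.2125 -0.5326] M [-0.0487 -0.0105 -0.0086] q [ 0.0215 -0.0202  1.3836 -0.      1.7807 -1.7685] g 0.4988503261405936
offset [ 89.7649   4.5925 246.8606] twist -1.5121629890385064 Ftool [ 0.2342 -0.1655  0.533 ]
top cup 0.82 [ 0.5793 -0.1629  0.0237]
top timer 0.59 [0.5151 0.3041 0.0213]
top fish 0.61 [ 0.712  -0.1538  0.0066]
top t_handle 0.69 [0.613  0.0865 0.2996]
scene cup 0.56 [ 0.565  -0.1574  0.0413]
scene fish 0.73 [ 0.7033 -0.15    0.0075]
```

View pics/a6.png

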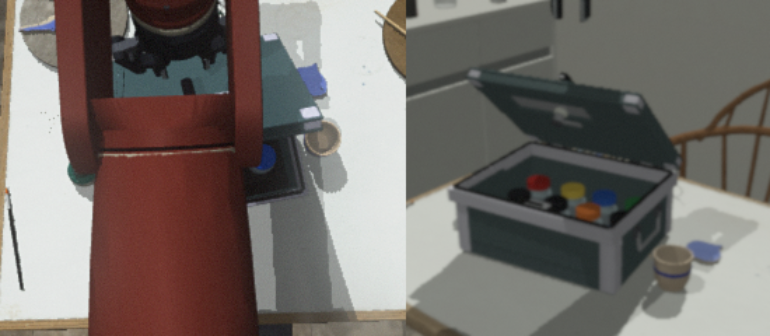

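The lid stands open on its own, the robot is clear of it, and the cup and fish are where they were. The timer is partly hidden by the arm in the top view.

```bash
python3 -c "
from plant import manip; print(manip.job_done())"
```

```text
the job is handed in; nothing more can be done
None
```

The colour case is open and the job is handed in. The lid stands by itself at about 44–45°, worked out from how far the handle rose, and the gripper is clear above it. I handed in at about 20 s on the robot's clock.

- **Button:** I pushed it until the handle popped up, which the picture showed. The highest reading was about 6.9 N straight down, or about 7.7 N counting the sideways part, against the 18 N limit.
- **Handle:** I turned it anticlockwise until a moment of −0.5 N m showed it was against its stop. The side force peaked at about 5.4 N in the readings, so I re-centred the gripper partway through. Forces were only read at the end of each move call, so brief peaks in between were not seen.
- **Lid:** I raised it slowly along its arc with about 10 N of lift and let go. No load remained on the gripper afterwards, and the last picture shows the lid still open.
- **Cup, timer and fish:** The cup and fish are where they were, within the detector's scatter. The top camera put the timer about 14 mm from its first reading. The arm was half covering it in that view, and nothing came near it, so I take that as a detector error, but I could not confirm it.

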